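# Hold a glass cell in the beam of a transmission gauge

## Robot

A 6-joint arm with a two-finger parallel gripper is mounted at the origin on a cart in front of the work surface, level with it; the furniture and walls round the work are solid. World frame = base frame: x ahead of the robot, y to its left, z up, the work surface at z = 0. Lengths are in m, angles in rad, forces in N, time in s.
With the tool pointing down it reaches from about 0.3 to 0.875 m from the base axis. Payload 4.2 kg.
Tool frame: the origin (TCP) lies at the very end of the fingers, on their centre line; the grasp point (between the pads) lies 19 mm behind it; z points along the fingers, y is the line along which they close (so a half turn about z gives the same grasp; the last joint's range is limited). The gripper opens to 85 mm and grips with 20 to 120 N. Pads are 22 mm wide; open, the fingers measure 114 mm over their backs; the gripper's body (76 mm by 85 mm) begins 54 mm behind the grasp point. The pads swing forward as they close: fully open they stand 13 mm farther back than shut.
Start: joints at [1.166, 0.32, 1.565, -0, 1.257, -0.02], TCP at [0.216, 0.533, 0.202] pointing down, gripper open.
Joint ranges: [-3.11, 3.11], [-0.84, 2.01], [0.21, 2.61], [-1.34, 4.49], [0.05, 2.63], [-2.56, 2.56]. Speed limits (rad/s): [2.57, 2.57, 3.14, 3.14, 3.14, 3.14].

## Interface

Orientations are given as a unit quaternion [w, x, y, z].
In Python, from rig import status, optics, sign_off, spotter gives the robot as it stands. The module is installed in compiled form; this text tells all that it offers.
- The arm moves only by the tool jog_arm, never from a script. Its argument "deltas" is one flat list of numbers, 7 for each row, row after row: the shift along the tool's x, y, z in cm, then the turn, a rotation vector about the tool's x, y, z in degrees, then the opening, from -1 (shut) to 1 (fully open). A call has 1 to 12 rows; each row shifts and turns the commanded pose from where the row before left it, along the tool's axes as they then stand; what a row does not reach is not made up. A row lasts 1/8 s, in which the tool goes at most 62.5 mm and 10.7 degrees, less where a joint would pass 70% of its speed; a pose out of reach is approached as far as the arm can. A call is refused whole if a number of a shift passes 6.25 or a number of a turn 10.7, either way. A call with a gripper value outside its range is refused whole. The fingers move at their own pace and stop on an object; "newtons" is the grip in N (left out, the last holds). Time passes only in rows, so rows that do not move let the fingers close. It gives the time, the measured TCP pose, the force, the opening and the grip force at its end, in the units of the state.
- status.get_obs(): the state, without advancing time (a new reading comes with each control period).
- optics.grab_frame(name): name is "scene" or "top" or "wrist"; returns a dict with "img" (384x512x3 uint8, red, green, blue), "K" (3x3 intrinsics, pixels), "rvec" (rotation vector, rad) and "tvec" (3), from world to camera coordinates, as OpenCV has them. Camera axes: x right, y down, z forward; pixel columns grow to the right and rows downward; lengths in m; the calibration is good to about 2 mm. The wrist camera is an equidistant fisheye: a pixel r from the principal point sees the ray r / f radians off the axis. A picture is of the moment at which its call begins. There is no depth.
- sign_off(): hands the job in; it is judged then, once.
Trained networks look in the newest picture that a camera, given by its name, has taken for a name from the list of things; names that differ only in an ending like _2 or _b are one class to them, and where a whole thing is asked for, a point or a joint stands for the part that bears it (a point fixed in the world has none). Each returns a list of dicts, best first, with "conf" (0 to 1); they miss things now and then, are a little off and sometimes report something else, mostly with a low value. They report only what shows in the picture. A call takes as long as a camera call.
- spotter.search_frame(camera, name): "rect" ([left, top, right, bottom] in pixels, round what is visible of it).
The state is a dict: "clock": time; "qpos": joint angles; "qd": joint speeds; "joint_efforts": joint torques, N m; "tcp_pos": TCP position; "tool_rot": TCP orientation; "wrist_force": force on the tool from outside, world axes, zero at the start; "wrist_torque": the same for the moment, N m; "opening": finger opening in m; "finger_force": force on a finger pad.
Only numpy, scipy, OpenCV 4.12 (cv2) and the standard library are available. Lean on these libraries where they do the work, as an engineer would, in place of code of your own. Each camera call takes 0.05 s, during which the arm holds its last target. There are 200 camera calls.

## Task

First take the aperture plate out of its rack, stand it upright and fully home in the slot in front of the gauge's lamp, and let go of it. Then pick up the glass cell by its two frosted narrow sides only (no finger on the clear broad faces or the top), and hold it upright, midway between the plate and the sensor, so that the beam passes squarely through the middle of the lower half of its clear faces; it must touch neither gauge nor plate. Finish while still holding it there in the air, and leave the mug, the dropper bottle and the tin where they stand.

Things in the scene. Friction and masses are not known exactly. Their poses are not given: they have to be found in the camera images.
- gauge: Transmission gauge, fixed to the worktop: dark base 206 x 70 x 6 mm. Origin on the worktop under the middle of the open gap; its x axis runs along the light beam from lamp to sensor, z up. The beam runs 44 mm above the worktop. Along its x: lamp with cooling fins from -104 to -64 mm (at most 59 mm high), slotted block centred at -40 mm (26 x 54 mm, 24 mm high), open gap, sensor box (44 mm wide, 58 mm high) from +42 to +92 mm.
- gauge_slot (a point): Mouth of the slot in the gauge's block: middle of the slot at the block's top, 24 mm above the worktop, on the beam's line, 40 mm from point gauge_gap towards the lamp. Slot 10 mm along the gauge's x by 38 mm along its y, 18 mm deep (floor 6 mm above the worktop), with a 2 mm chamfer. Axes as the gauge.
- gauge_gap (a point): Point on the beam, 44 mm above the worktop, where the middle of the lower half of the cell is to be held; about midway between the plate's slot and the sensor. Axes as the gauge (x along the beam).
- plate: Aperture plate, loose, bare aluminium, 8 mm thick (its x) x 36 mm wide (its y) x 95 mm tall (its z), about 70 g. Origin at the centre of its foot. It stands upright in the slot of its rack, sunk 16 mm. Front and back are alike, but the hole must end at beam height, so it stays this way up. Its x lies along the gauge's x, either way round, when it stands in the gauge's slot.
- plate_center (a point): Centre of the aperture plate, 47.5 mm above its foot. Easily gripped across the 8 mm thickness, about 30 mm above this point.
- plate_hole (a point): Centre of the plate's 10 mm light hole, 38 mm above its foot, midway across it. On the beam when the plate is fully home in the gauge's slot.
- plate_rack: Low grey block with a slot, fixed, 32 x 60 mm (foot flange 46 x 74 mm), 26 mm high; slot 11 x 39 mm, 16 mm deep, floor 10 mm above the worktop. Origin under its centre. It and the cell's stand may be found on either side of the gauge.
- cell_stand: Low grey block with a rectangular pocket, fixed, 40 x 54 mm (foot flange 54 x 68 mm), 26 mm high; pocket 19 x 33 mm, 16 mm deep, floor 10 mm above the worktop. Origin under its centre.
- cell: Glass cell, loose, 16 mm (its x, between the clear faces) x 30 mm (its y, between the frosted faces) x 70 mm tall (its z), about 80 g, with a 4 mm stopper on top. Origin at the centre of its foot. The two narrow sides (16 mm wide, at y = +15 and -15 mm) are frosted white and finely ribbed; the broad faces (at +x and -x) are clear. It stands upright in the pocket of its stand, sunk 16 mm. In the beam its x lies along the gauge's x, either way round.
- cell_center (a point): Centre of the glass cell, 35 mm above its foot. Grip it across the 30 mm, some 10 to 20 mm above this point.
- cell_window (a point): Point inside the cell, 17.5 mm above its foot: the middle of the lower half. The light is to pass here.
- cell_clear: The clear parts of the cell (both broad glass faces, the top and its stopper), not to be touched by the fingers. Same origin and axes as the cell.
- mug: Orange mug, 81 x 113 x 101 mm, bystander, on the worktop behind the work. Origin at its underside.
- oil_dropper: Brown dropper bottle, 33 mm across, 102 mm high, bystander, behind the gauge. Origin at its underside.
- flux_tin: Round tin with a screw lid, 39 mm across, 28 mm high, bystander, behind the work on the right. Origin at its underside.

How it is judged:
On the way, in this order (a step that is already met when the one before it is completed fails the run):
1. the aperture plate stands fully home in the gauge's slot, let go, while the cell still stands in its stand (y of plate_hole in the frame of gauge_gap between -0.004 and 0.004 m and x of plate_hole in the frame of gauge_gap between -0.046 and -0.034 m and z of plate_hole in the frame of gauge_gap between -0.003 and 0.003 m and angle between plate's own z axis and vertical below 0.14 rad and angle between the x axis of plate and the x axis of gauge, either way round below 0.15 rad and contact force between plate and the arm below 0.05 N and contact force between plate and the fingers below 0.05 N and linear speed of plate below 0.02 m/s and distance of cell from where it was at the start of the episode below 0.02 m), for 0.2 s.
2. the cell is gripped and lifted clear of its stand (distance of cell from where it was at the start of the episode above 0.03 m and contact force between cell and the fingers above 2 N and contact force between cell and cell_stand below 0.05 N), for 0.2 s.
At the end, for the whole second after the job is handed in: Plate free in the slot: hole within 4 mm sideways, 3 mm in height of the beam; lean < 0.14 rad. Cell held still by the fingers, off gauge and plate: middle of lower half within 6 mm sideways, 8 in height, 15 along the beam of gauge_gap; upright, square to 0.15 rad. Bystanders moved < 30 mm (y of plate_hole in the frame of gauge_gap between -0.004 and 0.004 m and x of plate_hole in the frame of gauge_gap between -0.046 and -0.034 m and z of plate_hole in the frame of gauge_gap between -0.003 and 0.003 m and angle between plate's own z axis and vertical below 0.14 rad and angle between the x axis of each of plate, cell and the x axis of gauge, either way round below 0.15 rad and contact force between plate and the arm below 0.05 N and contact force between plate and the fingers below 0.05 N and linear speed of each of plate, cell below 0.02 m/s and x of cell_window in the frame of gauge_gap between -0.015 and 0.015 m and y of cell_window in the frame of gauge_gap between -0.006 and 0.006 m and z of cell_window in the frame of gauge_gap between -0.008 and 0.008 m and angle between cell's own z axis and vertical below 0.15 rad and contact force between cell and the fingers above 2 N and contact force between cell and gauge below 0.05 N and contact force between cell and plate below 0.05 N and height (world z) of cell above 0.012 m and distance of each of mug, oil_dropper, flux_tin from where it was at the start of the episode below 0.03 m); the arm keeps its last pose, push and grip.
It fails at once if a finger touches the clear faces, top or stopper of the cell (contact force between cell_clear and the fingers above 0.5 N).
It fails at once if the cell tips over or is dropped (angle between cell's own z axis and vertical above 0.6 rad).
It also fails if it takes over 61 s, if anything falls off the work surface, if the arm or the gripper's body presses on something with over 40 N, if the wrist force passes 120 N, or if a joint passes its speed limit or range.

## Working session

There is one attempt and no reset: what is moved stays moved. The work goes in short steps, Python scripts to look and compute and a tool call to move; the robot and the scene stay as the last step left them, time stands still between calls to the robot, and variables do not carry over. Pictures are saved under pics/ and viewed, at most 10 in all, crops included, and the job is handed in when it is done.

Besides the shell and the picture viewer there is one more tool, called after ">>>" by a JSON object that holds its "method" and its "body", one argument or row to a line. jog_arm: Moves the arm, as the interface text tells. Its arguments: {"type":"object","properties":{"deltas":{"type":"array","items":{"type":"number"}},"newtons":{"type":"number"}},"required":["deltas"]}

```bash
mkdir -p pics; cat > h.py <<'E'
import numpy as np, cv2
from rig import status, optics, spotter
def ray(f,px):
    K=f["K"];R=cv2.Rodrigues(np.array(f["rvec"],float))[0];t=np.array(f["tvec"],float).ravel()
    p=(np.array(px,float)-[K[0][2],K[1][2]])/[K[0][0],K[1][1]]
    return -R.T@t, R.T@np.array([p[0],p[1],1.])
def at_z(f,px,z):
    o,d=ray(f,px); return o+d*(z-o[2])/d[2]
def proj(f,P):
    R=cv2.Rodrigues(np.array(f["rvec"],float))[0];c=R@np.array(P,float)+np.array(f["tvec"],float).ravel()
    q=np.array(f["K"])@c; return q[:2]/q[2]
E
python3 - <<'E'
from h import *
print(status.get_obs())
for c in ["scene","top"]:
    f=optics.grab_frame(c); cv2.imwrite(f"pics/{c}1.png",cv2.resize(f["img"][...,::-1],(800,600),interpolation=cv2.INTER_CUBIC))
    np.save(c+".npy",f,allow_pickle=True)
    print(c,f["K"],ray(f,(256,192)))
    for n in ["gauge","plate","plate_rack","cell_stand","cell","mug","oil_dropper","flux_tin"]:
        r=spotter.search_frame(c,n)[:2]; print(n,[(np.round(x["rect"]),round(x["conf"],2)) for x in r])
E
```

```text
{'clock': 0.0, 'qpos': array([ 1.16603464e+00,  3.20312812e-01,  1.56566527e+00, -1.06738126e-05,
        1.25741917e+00, -1.99799862e-02]), 'qd': array([ 0.00013626,  0.00119595,  0.00060949,  0.00020616, -0.00085391,
        0.00018928]), 'joint_efforts': array([ 4.15646928e-04, -4.15521777e+01, -2.34160191e+01,  2.11590242e-05,
        8.20238813e-03,  3.62664736e-06]), 'tcp_pos': array([0.21561329, 0.53247219, 0.20067565]), 'tool_rot': array([-1.85222734e-04,  1.91204482e-01,  9.81549811e-01, -8.83094791e-04]), 'wrist_force': array([-0.62780479, -0.4719347 ,  0.22346049]), 'wrist_torque': array([ 0.0348899 , -0.03274753, -0.01066441]), 'finger_force': 0.0, 'opening': 0.08514265629051031}
scene [[398.91887552   0.         261.69455789]
 [  0.         398.91887552 185.71376618]
 [  0.           0.           1.        ]] (array([-0.07963026,  0.45269085,  0.50490122]), array([ 0.69139036, -0.5569596 , -0.46068152]))
gauge [(array([240., 197., 309., 261.]), 0.73)]
plate [(array([155., 223., 182., 262.]), 0.81)]
plate_rack [(array([152., 254., 188., 281.]), 0.92)]
cell_stand [(array([
[... 281 characters left out ...]
.93487111   0.         254.34855866]
 [  0.         451.93487111 189.40489861]
 [  0.           0.           1.        ]] (array([ 0.447716  , -0.07619133,  1.14444162]), array([ 0.11891439,  0.00117485, -0.99292714]))
gauge [(array([213., 204., 299., 252.]), 0.59)]
plate [(array([361., 199., 388., 223.]), 0.62), (array([141., 216., 157., 223.]), 0.49)]
plate_rack [(array([140., 209., 172., 235.]), 0.58)]
cell_stand [(array([360., 196., 390., 227.]), 0.91)]
cell [(array([372., 205., 387., 214.]), 0.66)]
mug [(array([107., 143., 155., 179.]), 0.92), (array([211., 205., 300., 257.]), 0.25)]
oil_dropper [(array([194., 154., 209., 169.]), 0.62)]
flux_tin [(array([326., 161., 342., 173.]), 0.54)]
```

```bash
python3 - <<'E'
from h import *
f=np.load("top.npy",allow_pickle=True).item(); im=f["img"][...,::-1]
cv2.imwrite("pics/topcrop.png",cv2.resize(im[140:270,100:400],(800,347),interpolation=cv2.INTER_CUBIC))
f=np.load("scene.npy",allow_pickle=True).item(); im=f["img"][...,::-1]
cv2.imwrite("pics/scenecrop.png",cv2.resize(im[140:290,80:380],(800,400),interpolation=cv2.INTER_CUBIC))
E
```

```text
(no output)
```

View pics/topcrop.png

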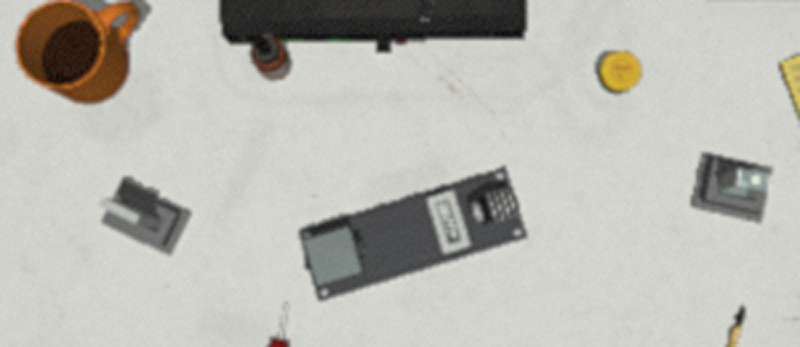

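View pics/scenecrop.png

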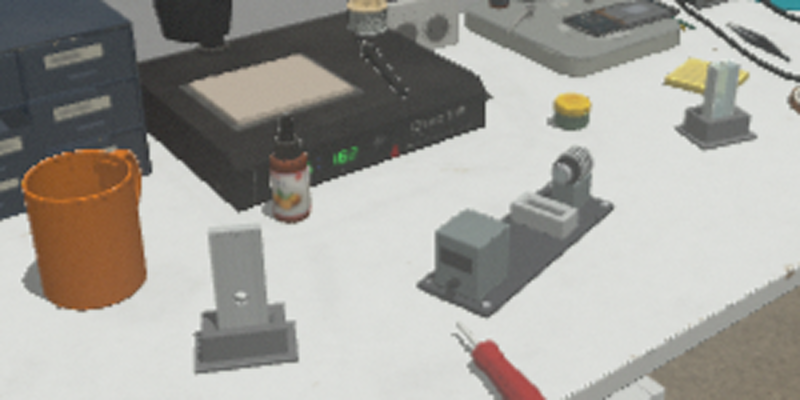

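The top crop shows the rack with the plate at left (crop ~145,215), the gauge centred near (413,233) with its sensor at left and lamp at right, and the cell stand at right (~733,187). The scene crop agrees: the plate is upright in its rack and the cell is in its stand.

```bash
cat >> h.py <<'E'
def fray(f,px):
    K=np.array(f["K"]);R=cv2.Rodrigues(np.array(f["rvec"],float))[0];t=np.array(f["tvec"],float).ravel()
    v=(np.array(px,float)-[K[0,2],K[1,2]])/[K[0,0],K[1,1]]; th=np.linalg.norm(v)
    d=np.r_[v/max(th,1e-9)*np.sin(th),np.cos(th)]; return -R.T@t,R.T@d
def fat_z(f,px,z):
    o,d=fray(f,px); return o+d*(z-o[2])/d[2]
def fproj(f,P):
    K=np.array(f["K"]);R=cv2.Rodrigues(np.array(f["rvec"],float))[0];c=R@np.array(P,float)+np.array(f["tvec"],float).ravel()
    th=np.arctan2(np.hypot(c[0],c[1]),c[2]); v=c[:2]/max(np.hypot(c[0],c[1]),1e-12)*th
    return v*[K[0,0],K[1,1]]+[K[0,2],K[1,2]]
E
python3 - <<'E'
from h import *
f=np.load("top.npy",allow_pickle=True).item()
def q(name,pts,z):
    P=np.array([at_z(f,(x/8*3+100,y/347*130+140),z)[:2] for x,y in pts]);c=P.mean(0)
    print(name,P.round(4).tolist(),"c",c.round(4),"edges",[ (round(np.linalg.norm(P[i]-P[i-1])*1e3),round(np.degrees(np.arctan2(*(P[i]-P[i-1])[::-1])),1)) for i in range(len(P))])
q("gauge",[(300,228),(505,168),(526,236),(320,299)],.006)
q("stand",[(703,152),(771,167),(764,221),(691,207)],.003)
q("rack",[(120,178),(190,213),(172,254),(101,217)],.003)
q("platetop",[(103,196),(141,212),(137,222),(99,206)],.105)
q("celltop",[(725,166),(768,171),(766,192),(722,188)],.08)
w=optics.grab_frame("wrist");cv2.imwrite("pics/w0.png",w["img"][...,::-1])
o,d=fray(w,(w["K"][0][2],w["K"][1][2]));print(w["K"],o,d)
R=cv2.Rodrigues(np.array(w["rvec"]))[0];print(R)
E
```

```text
gauge [[0.501, 0.0357], [0.555, -0.1588], [0.4905, -0.1771], [0.4345, 0.0172]] c [ 0.4952 -0.0707] edges [(69, np.float64(15.6)), (202, np.float64(-74.5)), (67, np.float64(-164.2)), (202, np.float64(106.1))]
stand [[0.5679, -0.3476], [0.5526, -0.4114], [0.5016, -0.4022], [0.5158, -0.334]] c [ 0.5345 -0.3738] edges [(54, np.float64(-14.7)), (66, np.float64(-103.4)), (52, np.float64(169.8)), (70, np.float64(78.3))]
rack [[0.551, 0.2073], [0.5168, 0.1403], [0.4784, 0.157], [0.5142, 0.2247]] c [0.5151 0.1823] edges [(41, np.float64(-25.3)), (75, np.float64(-117.0)), (42, np.float64(156.6)), (77, np.float64(62.1))]
platetop [[0.5263, 0.1964], [0.512, 0.1633], [0.5035, 0.1667], [0.5177, 0.1997]] c [0.5149 0.1815] edges [(9, np.float64(-21.0)), (36, np.float64(-113.3)), (9, np.float64(158.8)), (36, np.float64(66.7))]
celltop [[0.547, -0.3482], [0.542, -0.386], [0.5235, -0.3833], [0.5276, -0.3446]] c [ 0.535  -0.3655] edges [(20, np.float64(-10.3)), (38, np.float64(-97.5)), (19, np.float64(171.7)), (39, np.float64(84.0))]
[[297.31863964   0.         250.71876907]
 [  0.         297.31863964 191.09059929]
 [  0.           0.           1.        ]] [0.13826739 0.56466979 0.37381226] [ 0.30109479 -0.1210605  -0.94587858]
[[ 3.74787127e-01  9.27110669e-01  6.44873502e-04]
 [ 8.76856053e-01 -3.54697283e-01  3.24520108e-01]
 [ 3.01094789e-01 -1.21060498e-01 -9.45878578e-01]]
```

```bash
cat >> h.py <<'E'
from scipy.spatial.transform import Rotation as Ro
def plan(xyz,yaw,n,grip,start=None):
    """rows from the present pose to tool-down pose with tool y at yaw deg"""
    s=status.get_obs(); p=np.array(s["tcp_pos"]);w,x,y,z=s["tool_rot"];R=Ro.from_quat([x,y,z,w])
    a=np.radians(yaw);T=Ro.from_matrix(np.c_[[-np.sin(a),np.cos(a),0],[np.cos(a),np.sin(a),0],[0,0,-1]])
    rv=(R.inv()*T).as_rotvec()/n; st=(np.array(xyz)-p)/n
    print("now",s["clock"],p.round(4),"yaw",np.degrees(np.arctan2(*R.as_matrix()[1::-1,1])).round(2),"F",np.round(s["wrist_force"],1))
    out=[]
    for i in range(n):
        out+=[*np.round(R.inv().apply(st)*100,2),*np.round(np.degrees(rv),1),grip]; R=R*Ro.from_rotvec(rv)
    print([float(v)+0 for v in out])
E
python3 -c "
from h import *
plan([.515,.182,.2],-26,12,1)"
```

```text
now 0.95 [0.2158 0.533  0.2016] yaw 67.95 F [ 0.1  0.1 -0.4]
[-3.41, -1.78, 0.01, 0.0, 0.0, 7.8, 1.0, -3.62, -1.29, 0.01, 0.0, 0.0, 7.8, 1.0, -3.76, -0.79, 0.01, 0.0, 0.0, 7.8, 1.0, -3.83, -0.27, 0.01, 0.0, 0.0, 7.8, 1.0, -3.83, 0.26, 0.01, 0.0, 0.0, 7.8, 1.0, -3.76, 0.78, 0.01, 0.0, 0.0, 7.8, 1.0, -3.62, 1.28, 0.01, 0.0, 0.0, 7.8, 1.0, -3.42, 1.76, 0.01, 0.0, 0.0, 7.8, 1.0, -3.14, 2.21, 0.01, 0.0, 0.0, 7.8, 1.0, -2.81, 2.62, 0.01, 0.0, 0.0, 7.8, 1.0, -2.43, 2.98, 0.01, 0.0, 0.0, 7.8, 1.0, -2.0, 3.28, 0.01, 0.0, 0.0, 7.8, 1.0]
```

>>> {"method": "jog_arm", "body": {
  "deltas": [-3.4, -1.8, 0, 0, 0, 7.8, 1, -3.6, -1.3, 0, 0, 0, 7.8, 1, -3.8, -0.8, 0, 0, 0, 7.8, 1, -3.8, -0.3, 0, 0, 0, 7.8, 1, -3.8, 0.3, 0, 0, 0, 7.8, 1, -3.8, 0.8, 0, 0, 0, 7.8, 1, -3.6, 1.3, 0, 0, 0, 7.8, 1, -3.4, 1.8, 0, 0, 0, 7.8, 1, -3.1, 2.2, 0, 0, 0, 7.8, 1, -2.8, 2.6, 0, 0, 0, 7.8, 1, -2.4, 3.0, 0, 0, 0, 7.8, 1, -2.0, 3.3, 0, 0, 0, 7.8, 1]
}}

```text
clock: 2.45
tcp_pos: [0.5173, 0.183, 0.2016]
tool_rot: [-0.0, 0.848, 0.531, 0.0]
wrist_force: [0.7, 0.2, -1.0]
opening: 0.0854
finger_force: 0.0
```

```bash
python3 - <<'E'
from h import *
w=optics.grab_frame("wrist");np.save("w1.npy",w,allow_pickle=True)
im=w["img"][...,::-1].copy()
s=status.get_obs();print(s["tcp_pos"],s["qpos"],s["clock"])
for c in [(.515,.182,.003),(.515,.182,.105)]: print(fproj(w,c))
cv2.imwrite("pics/w1.png",cv2.resize(im,(800,600),interpolation=cv2.INTER_CUBIC))
E
```

```text
[0.52041674 0.17969842 0.20152031] [ 0.3139764   0.27994619  1.6220886  -0.00399381  1.23720332  0.77270476] 2.5
[249.51187181 160.68098386]
[249.08573863 184.93911033]
```

View pics/w1.png

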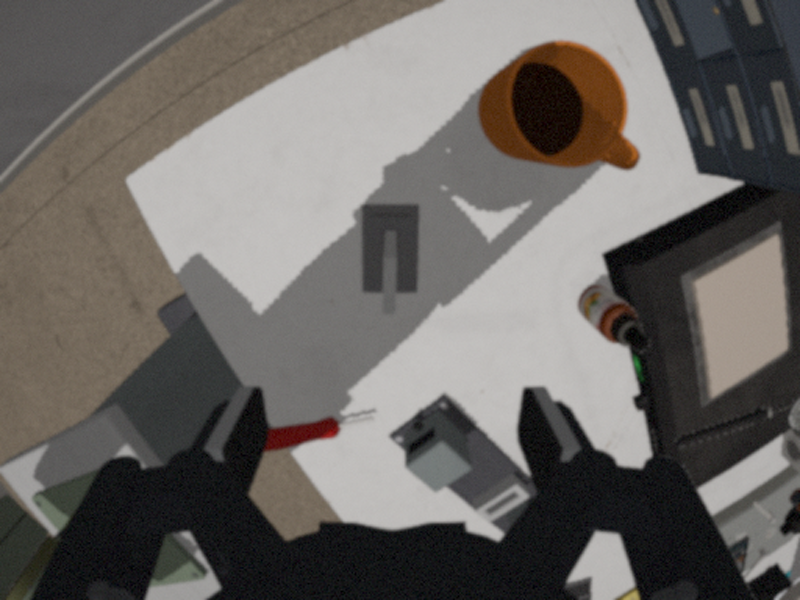

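The wrist view shows the rack flange at about (362–418, 205–292) and the plate as a strip ending at x 383–395, y 313. The rack is almost exactly aligned with the tool axes.

```bash
python3 - <<'E'
from h import *
w=optics.grab_frame("wrist");np.save("w1.npy",w,allow_pickle=True)
s=status.get_obs();print(s["tcp_pos"],s["clock"])
im=w["img"][...,::-1]
cv2.imwrite("pics/w2.png",cv2.resize(cv2.convertScaleAbs(im[120:215,210:290],alpha=1.5),None,fx=6,fy=6,interpolation=cv2.INTER_CUBIC))
E
```

```text
[0.51863519 0.18160874 0.20140264] 2.55
```

View pics/w2.png

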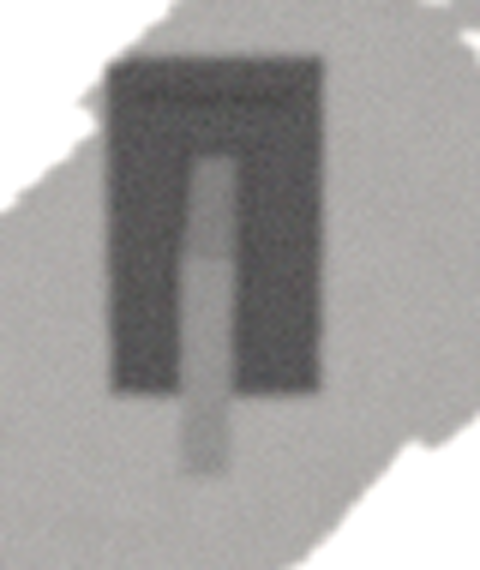

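The crop shows the plate's top face clearly: corners about (180,258), (236,258), (228,474), (182,474).

```bash
python3 - <<'E'
from h import *
w=np.load("w1.npy",allow_pickle=True).item()
def q(name,pts,z):
    P=np.array([fat_z(w,(x/6+210-.4,y/6+120-.4),z)[:2] for x,y in pts]);c=P.mean(0)
    print(name,"c",c.round(4),[(round(np.linalg.norm(P[i]-P[i-1])*1e3,1),round(np.degrees(np.arctan2(*(P[i]-P[i-1])[::-1])),1)) for i in range(len(P))])
q("plate",[(180,258),(236,258),(230,474),(182,474)],.105)
q("rack",[(108,57),(322,57),(320,393),(112,393)],.003)
s=status.get_obs();print(s["tcp_pos"],s["clock"])
plan([.515,.182,.2],-26,1,1)
E
```

```text
plate c [0.5159 0.1841] [(np.float64(35.6), np.float64(63.7)), (np.float64(8.7), np.float64(-26.3)), (np.float64(35.6), np.float64(-117.8)), (np.float64(7.7), np.float64(153.8))]
rack c [0.5159 0.1839] [(np.float64(73.6), np.float64(63.4)), (np.float64(44.5), np.float64(-26.3)), (np.float64(73.5), np.float64(-115.9)), (np.float64(45.5), np.float64(153.7))]
[0.51863519 0.18160874 0.20140264] 2.55
now 2.55 [0.5186 0.1816 0.2014] yaw -25.92 F [ 0.7  0.9 -0.3]
[-0.12, -0.34, 0.14, 0.1, 0.0, 0.1, 1.0]
```

```bash
python3 -c "
from h import *
plan([.5159,.1838,.0685],-26.4,8,1)"
```

```text
now 2.55 [0.5186 0.1816 0.2014] yaw -25.92 F [ 0.7  0.9 -0.3]
[0.01, -0.05, 1.66, 0.0, 0.0, 0.1, 1.0, 0.01, -0.04, 1.66, 0.0, 0.0, 0.1, 1.0, 0.01, -0.04, 1.66, 0.0, 0.0, 0.1, 1.0, 0.01, -0.04, 1.66, 0.0, 0.0, 0.1, 1.0, 0.01, -0.04, 1.66, 0.0, 0.0, 0.1, 1.0, 0.01, -0.04, 1.66, 0.0, 0.0, 0.1, 1.0, 0.01, -0.04, 1.66, 0.0, 0.0, 0.1, 1.0, 0.01, -0.04, 1.66, 0.0, 0.0, 0.1, 1.0]
```

>>> {"method": "jog_arm", "body": {
  "deltas": [0, 0, 1.6, 0, 0, 0.4, 0.2, 0, 0, 1.6, 0, 0, 0, 0.2, 0, 0, 1.6, 0, 0, 0, 0.2, 0, 0, 1.6, 0, 0, 0, 0.2, 0, 0, 1.6, 0, 0, 0, 0.2, 0, 0, 1.6, 0, 0, 0, 0.2, 0, 0, 1.6, 0, 0, 0, 0.2, 0, 0, 0, 0, 0, 0, 0.2, 0, 0, 0, 0, 0, 0, 0.2, 0, 0, 0, 0, 0, 0, 0.2]
}}

```text
clock: 3.8
tcp_pos: [0.5171, 0.1842, 0.0902]
tool_rot: [0.0, 0.848, 0.53, 0.001]
wrist_force: [-0.7, -0.5, 0.1]
opening: 0.0513
finger_force: 0.0
```

```bash
python3 -c "
from h import *
plan([.5159,.1838,.0685],-26.4,2,1)"
```

```text
now 3.8 [0.5171 0.1842 0.0902] yaw -26.05 F [-0.7 -0.5  0.1]
[-0.05, -0.05, 1.09, 0.0, 0.0, 0.2, 1.0, -0.05, -0.04, 1.09, 0.0, 0.0, 0.2, 1.0]
```

>>> {"method": "jog_arm", "body": {
  "deltas": [0, -0.1, 1.1, 0, 0, 0.3, 0.2, 0, 0, 1.1, 0, 0, 0, 0.2, 0, 0, 0, 0, 0, 0, 0.2, 0, 0, 0, 0, 0, 0, -1, 0, 0, 0, 0, 0, 0, -1, 0, 0, 0, 0, 0, 0, -1, 0, 0, 0, 0, 0, 0, -1, 0, 0, 0, 0, 0, 0, -1, 0, 0, 0, 0, 0, 0, -1],
  "newtons": 40
}}

```text
clock: 4.92
tcp_pos: [0.516, 0.1846, 0.0679]
tool_rot: [0.0, 0.85, 0.527, 0.001]
wrist_force: [0.4, 0.5, 3.5]
opening: 0.0063
finger_force: 42.7
```

>>> {"method": "jog_arm", "body": {
  "deltas": [0, 0, -0.7, 0, 0, 0, -1, 0, 0, -1.7, 0, 0, 0, -1, 0, 0, -2.5, 0, 0, 0, -1, 0, 0, -2.5, 0, 0, 0, -1, 0, 0, -2.5, 0, 0, 0, -1, 0, 0, -1.5, 0, 0, 0, -1]
}}

```text
clock: 5.68
tcp_pos: [0.5157, 0.1845, 0.1827]
tool_rot: [0.0, 0.85, 0.527, 0.0]
wrist_force: [0.1, -0.9, -1.3]
opening: 0.0066
finger_force: 42.2
```

```bash
python3 -c "
from h import *
print(status.get_obs()['opening'])
plan([.448,-.125,.185],-74.2,12,-1)"
```

```text
0.0066182088537854325
now 5.675 [0.5157 0.1845 0.1827] yaw -26.35 F [ 0.1 -0.9 -1.3]
[-2.56, 0.64, -0.02, 0.0, 0.0, 4.0, -1.0, -2.51, 0.82, -0.02, 0.0, 0.0, 4.0, -1.0, -2.45, 0.99, -0.02, 0.0, 0.0, 4.0, -1.0, -2.37, 1.16, -0.02, 0.0, 0.0, 4.0, -1.0, -2.29, 1.32, -0.02, 0.0, 0.0, 4.0, -1.0, -2.19, 1.47, -0.02, 0.0, 0.0, 4.0, -1.0, -2.08, 1.62, -0.02, 0.0, 0.0, 4.0, -1.0, -1.96, 1.76, -0.02, 0.0, 0.0, 4.0, -1.0, -1.84, 1.9, -0.02, 0.0, 0.0, 4.0, -1.0, -1.7, 2.02, -0.02, 0.0, 0.0, 4.0, -1.0, -1.56, 2.13, -0.02, 0.0, 0.0, 4.0, -1.0, -1.4, 2.24, -0.02, 0.0, 0.0, 4.0, -1.0]
```

>>> {"method": "jog_arm", "body": {
  "deltas": [-2.6, 0.6, 0, 0, 0, 4, -1, -2.5, 0.8, 0, 0, 0, 4, -1, -2.4, 1, 0, 0, 0, 4, -1, -2.4, 1.2, 0, 0, 0, 4, -1, -2.3, 1.3, 0, 0, 0, 4, -1, -2.2, 1.5, 0, 0, 0, 4, -1, -2.1, 1.6, 0, 0, 0, 4, -1, -2, 1.8, 0, 0, 0, 4, -1, -1.8, 1.9, 0, 0, 0, 4, -1, -1.7, 2, 0, 0, 0, 4, -1, -1.6, 2.1, 0, 0, 0, 4, -1, -1.4, 2.2, 0, 0, 0, 4, -1]
}}

```text
clock: 7.18
tcp_pos: [0.4459, -0.1256, 0.1811]
tool_rot: [-0.0, 0.991, 0.135, -0.001]
wrist_force: [-0.0, 1.0, -1.1]
opening: 0.0066
finger_force: 42.2
```

>>> {"method": "jog_arm", "body": {
  "deltas": [0, 0, 0, 0, 0, 0, -1, 0, 0, 0, 0, 0, 0, -1, 0, 0, 0, 0, 0, 0, -1]
}}

```text
clock: 7.55
tcp_pos: [0.4467, -0.1242, 0.1814]
tool_rot: [-0.0, 0.991, 0.137, -0.0]
wrist_force: [-0.4, 0.1, -2.0]
opening: 0.0064
finger_force: 42.2
```

```bash
python3 - <<'E'
from h import *
w=optics.grab_frame("wrist");np.save("w3.npy",w,allow_pickle=True)
plan([.448,-.125,.185],-74.2,1,-1)
cv2.imwrite("pics/w3.png",cv2.resize(cv2.convertScaleAbs(w["img"][60:260,120:390,::-1],alpha=1.3),(798,591),interpolation=cv2.INTER_CUBIC))
E
```

```text
now 7.6 [ 0.4467 -0.1242  0.1814] yaw -74.26 F [-0.7  0.6 -1. ]
[0.1, 0.11, -0.36, 0.0, 0.0, -0.1, -1.0]
```

View pics/w3.png

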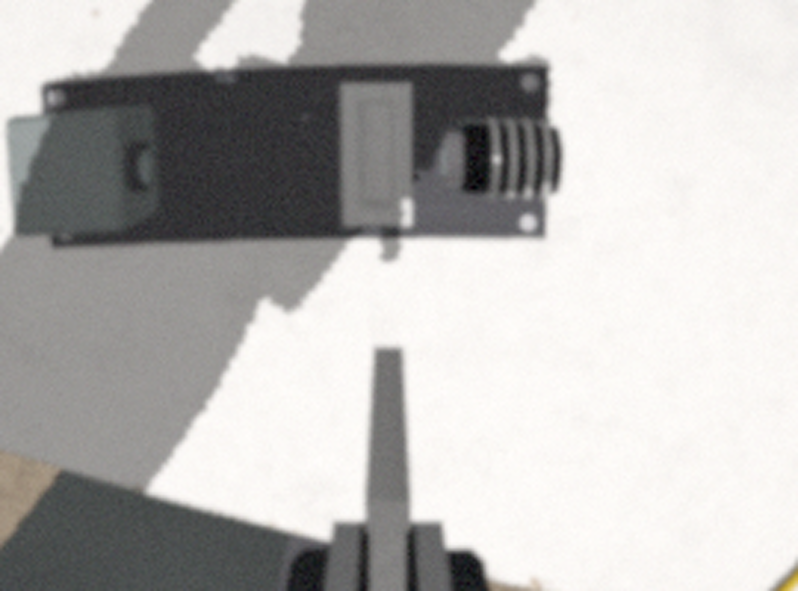

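The view shows the gauge base (corners ~(42,85), (546,66), (546,236), (53,244)), the block top (~340–412 × 83–227) with the slot inside it, and the held plate, whose foot edge runs (375,348)–(402,348).

```bash
python3 - <<'E'
from h import *
w=np.load("w3.npy",allow_pickle=True).item()
k=270/798
def q(name,pts,z):
    P=np.array([fat_z(w,((x+.5)*k+120-.5,(y+.5)*k+60-.5),z)[:2] for x,y in pts]);c=P.mean(0)
    print(name,"c",c.round(4),[(round(np.linalg.norm(P[i]-P[i-1])*1e3,1),round(np.degrees(np.arctan2(*(P[i]-P[i-1])[::-1])),1)) for i in range(len(P))])
    return P
q("block",[(340,83),(412,82),(411,227),(341,225)],.024)
q("slot",[(358,95),(397,95),(397,208),(359,208)],.024)
B=q("base",[(42,85),(546,66),(546,236),(53,244)],.006)
s=status.get_obs();p=np.array(s["tcp_pos"]);a=np.radians(15.74)
tx=np.array([np.cos(a),np.sin(a)])
for zf in (.119,.121,.123,.125): 
    P=q("foot%.3f"%zf,[(375,348),(402,348)],zf); m=P.mean(0)-p[:2]
    print(" x_tool",(m@tx*1e3).round(1),"y_tool",(m@[np.sin(a),-np.cos(a)]*1e3).round(1))
E
```

```text
block c [ 0.5057 -0.1026] [(np.float64(53.7), np.float64(15.7)), (np.float64(26.5), np.float64(-73.6)), (np.float64(54.8), np.float64(-164.4)), (np.float64(26.4), np.float64(104.0))]
slot c [ 0.5069 -0.103 ] [(np.float64(42.6), np.float64(16.0)), (np.float64(14.4), np.float64(-74.4)), (np.float64(42.6), np.float64(-164.1)), (np.float64(14.3), np.float64(105.7))]
base c [ 0.4965 -0.0693] [(np.float64(66.9), np.float64(16.4)), (np.float64(202.9), np.float64(-73.5)), (np.float64(68.4), np.float64(-162.7)), (np.float64(204.0), np.float64(106.0))]
foot0.119 c [ 0.4613 -0.12  ] [(np.float64(7.5), np.float64(105.8)), (np.float64(7.5), np.float64(-74.2))]
 x_tool 15.2 y_tool -0.1
foot0.121 c [ 0.4619 -0.1198] [(np.float64(7.4), np.float64(105.8)), (np.float64(7.4), np.float64(-74.2))]
 x_tool 15.8 y_tool -0.1
foot0.123 c [ 0.4625 -0.1197] [(np.float64(7.4), np.float64(105.8)), (np.float64(7.4), np.float64(-74.2))]
 x_tool 16.4 y_tool -0.1
foot0.125 c [ 0.463  -0.1195] [(np.float64(7.3), np.float64(105.8)), (np.float64(7.3), np.float64(-74.2))]
 x_tool 17.0 y_tool -0.1
```

```bash
python3 - <<'E'
from h import *
plan([.5074,-.1025,.1814],-74.2,4,-1)
E
```

```text
now 7.6 [ 0.4467 -0.1242  0.1814] yaw -74.26 F [-0.7  0.6 -1. ]
[1.61, -0.11, 0.0, 0.0, 0.0, 0.0, -1.0, 1.61, -0.11, 0.0, 0.0, 0.0, 0.0, -1.0, 1.61, -0.11, 0.0, 0.0, 0.0, 0.0, -1.0, 1.61, -0.11, 0.0, 0.0, 0.0, 0.0, -1.0]
```

>>> {"method": "jog_arm", "body": {
  "deltas": [1.6, -0.1, 0, 0, 0, 0, -1, 1.6, -0.1, 0, 0, 0, 0, -1, 1.6, -0.1, 0, 0, 0, 0, -1, 1.6, -0.1, 0, 0, 0, 0, -1, 0, 0, 2, 0, 0, 0, -1, 0, 0, 2.5, 0, 0, 0, -1, 0, 0, 2.5, 0, 0, 0, -1, 0, 0, 1, 0, 0, 0, -1, 0, 0, 0, 0, 0, 0, -1, 0, 0, 0, 0, 0, 0, -1, 0, 0, 0, 0, 0, 0, -1]
}}

```text
clock: 8.98
tcp_pos: [0.5079, -0.104, 0.1024]
tool_rot: [0.0, 0.991, 0.136, 0.001]
wrist_force: [-0.3, 1.4, -1.5]
opening: 0.0065
finger_force: 42.2
```

```bash
python3 - <<'E'
from h import *
w=optics.grab_frame("wrist");np.save("w4.npy",w,allow_pickle=True)
plan([.5074,-.1025,.0639],-74.2,4,-1)
cv2.imwrite("pics/w4.png",cv2.resize(cv2.convertScaleAbs(w["img"][90:240,150:350,::-1],alpha=1.6),(800,600),interpolation=cv2.INTER_CUBIC))
E
```

```text
now 9.025 [ 0.5077 -0.1039  0.1023] yaw -74.35 F [-1.4  0.4 -1.3]
[0.0, -0.04, 0.96, 0.0, 0.0, 0.0, -1.0, 0.0, -0.04, 0.96, 0.0, 0.0, 0.0, -1.0, 0.0, -0.04, 0.96, 0.0, 0.0, 0.0, -1.0, 0.0, -0.04, 0.96, 0.0, 0.0, 0.0, -1.0]
```

View pics/w4.png

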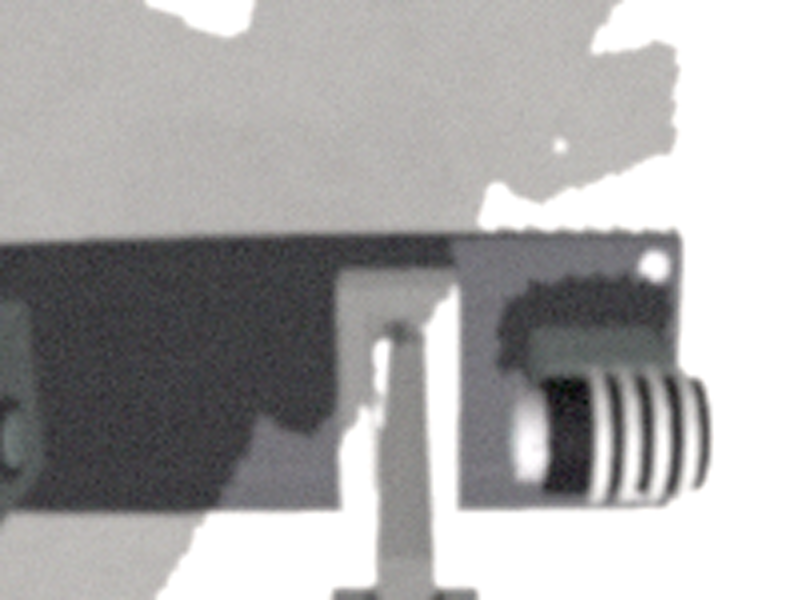

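The block's far edge is at y≈268 spanning x 337–458, and the plate foot edge is at y≈338 spanning x≈386–424.

```bash
python3 - <<'E'
from h import *
w=np.load("w4.npy",allow_pickle=True).item()
s=status.get_obs();p=np.array(s["tcp_pos"]);a=np.radians(15.65)
def t(x,y,z):
    m=fat_z(w,((x+.5)/4+149.5,(y+.5)/4+89.5),z)[:2]-p[:2]
    return (np.array([m@[np.cos(a),np.sin(a)],m@[np.sin(a),-np.cos(a)]])*1e3).round(1)
print("block far L,R",t(337,268,.024),t(458,268,.024),"near R",t(459,508,.024),"L",t(340,508,.024))
print("plate foot",t(386,335,.0444),t(424,335,.0444))
E
```

```text
block far L,R [ 29.5 -14.8] [29.5 11.3] near R [-26.7  12.4] L [-26.8 -15. ]
plate foot [20.1 -3.9] [20.1  3.7]
```

>>> {"method": "jog_arm", "body": {
  "deltas": [0.1, -0.14, 0, 0, 0, 0, -1, 0, 0, 1, 0, 0, 0, -1, 0, 0, 1, 0, 0, 0, -1, 0, 0, 0.4, 0, 0, 0, -1, 0, 0, 0.3, 0, 0, 0, -1, 0, 0, 0, 0, 0, 0, -1]
}}

```text
clock: 9.78
tcp_pos: [0.5077, -0.1022, 0.0743]
tool_rot: [-0.0, 0.991, 0.136, -0.0]
wrist_force: [-0.4, -0.7, -0.6]
opening: 0.0064
finger_force: 42.2
```

>>> {"method": "jog_arm", "body": {
  "deltas": [0, 0, 0.4, 0, 0, 0, -1, 0, 0, 0.4, 0, 0, 0, -1, 0, 0, 0.2, 0, 0, 0, -1, 0, 0, 0.1, 0, 0, 0, -1, 0, 0, 0, 0, 0, 0, -1]
}}

```text
clock: 10.4
tcp_pos: [0.5079, -0.1023, 0.0639]
tool_rot: [0.0, 0.991, 0.136, 0.0]
wrist_force: [-2.3, 0.0, 2.4]
opening: 0.0066
finger_force: 42.7
```

>>> {"method": "jog_arm", "body": {
  "deltas": [0, 0, 0.1, 0, 0, 0, -1, 0, 0, 0, 0, 0, 0, -1, 0, 0, 0, 0, 0, 0, -0.4, 0, 0, 0, 0, 0, 0, -0.4, 0, 0, 0, 0, 0, 0, -0.4, 0, 0, 0, 0, 0, 0, -0.4, 0, 0, -0.5, 0, 0, 0, -0.4, 0, 0, -1, 0, 0, 0, -0.4, 0, 0, -2, 0, 0, 0, -0.4]
}}

```text
clock: 11.52
tcp_pos: [0.5074, -0.1021, 0.0979]
tool_rot: [-0.0, 0.991, 0.136, -0.001]
wrist_force: [-0.5, -0.0, 0.3]
opening: 0.0254
finger_force: 0.0
```

>>> {"method": "jog_arm", "body": {
  "deltas": [0, 0, -2.5, 0, 0, 0, -0.2, 0, 0, -2.5, 0, 0, 0, 0.3, 0, 0, -2.5, 0, 0, 0, 0.3, 0, 0, -2.5, 0, 0, 0, 0.3, 0, 0, -1, 0, 0, 0, 0.3, 0, 0, 0, 0, 0, 0, 0.3, 0, 0, 0, 0, 0, 0, 0.3]
}}

```text
clock: 12.4
tcp_pos: [0.5071, -0.1021, 0.2065]
tool_rot: [-0.0, 0.991, 0.136, -0.001]
wrist_force: [-0.2, 0.7, -0.4]
opening: 0.0554
finger_force: 0.0
```

```bash
python3 - <<'E'
from h import *
w=optics.grab_frame("wrist");np.save("w5.npy",w,allow_pickle=True)
f=optics.grab_frame("scene")
x=[proj(f,(.506-.272*d,-.103+.962*d,z)) for d in(0,.04,.1) for z in (.0,.044,.101)];print(np.round(x).tolist())
a=cv2.resize(cv2.convertScaleAbs(w["img"][90:240,150:350,::-1],alpha=1.5),(400,300))
b=cv2.resize(f["img"][150:270,230:390,::-1],(400,300),interpolation=cv2.INTER_CUBIC)
cv2.imwrite("pics/w5.png",np.hstack([a,b]))
plan([.5345,-.3738,.24],77,12,1)
E
```

```text
[[283.0, 225.0], [284.0, 209.0], [285.0, 187.0], [274.0, 233.0], [274.0, 216.0], [275.0, 194.0], [259.0, 245.0], [259.0, 228.0], [259.0, 204.0]]
now 12.5 [ 0.5072 -0.1021  0.2064] yaw -74.35 F [ 0.2 -0.2 -0.8]
[-0.39, 2.24, -0.28, 0.0, 0.0, -12.6, 1.0, -0.87, 2.1, -0.28, 0.0, 0.0, -12.6, 1.0, -1.31, 1.86, -0.28, 0.0, 0.0, -12.6, 1.0, -1.68, 1.53, -0.28, 0.0, 0.0, -12.6, 1.0, -1.98, 1.12, -0.28, 0.0, 0.0, -12.6, 1.0, -2.18, 0.67, -0.28, 0.0, 0.0, -12.6, 1.0, -2.27, 0.17, -0.28, 0.0, 0.0, -12.6, 1.0, -2.25, -0.32, -0.28, 0.0, 0.0, -12.6, 1.0, -2.13, -0.81, -0.28, 0.0, 0.0, -12.6, 1.0, -1.9, -1.25, -0.28, 0.0, 0.0, -12.6, 1.0, -1.58, -1.64, -0.28, 0.0, 0.0, -12.6, 1.0, -1.18, -1.94, -0.28, 0.0, 0.0, -12.6, 1.0]
```

View pics/w5.png

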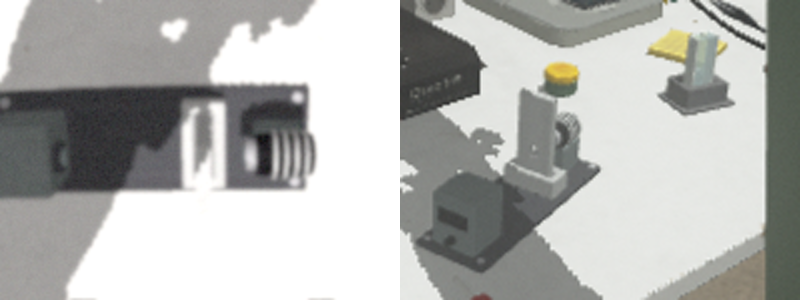

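The plate stands upright in the slot in both views (left panel: inside the block at ~(205,145); right panel: at ~(540,130)). Next is the cell, approached at yaw −103, which needs less wrist motion.

```bash
python3 - <<'E'
from h import *
plan([.5345,-.372,.19],-102.5,10,1)
E
```

```text
now 12.5 [ 0.5072 -0.1021  0.2064] yaw -74.35 F [ 0.2 -0.2 -0.8]
[-0.47, 2.67, 0.16, 0.0, 0.0, 2.8, 1.0, -0.33, 2.69, 0.16, 0.0, 0.0, 2.8, 1.0, -0.2, 2.71, 0.16, 0.0, 0.0, 2.8, 1.0, -0.07, 2.71, 0.16, 0.0, 0.0, 2.8, 1.0, 0.07, 2.71, 0.16, 0.0, 0.0, 2.8, 1.0, 0.2, 2.71, 0.16, 0.0, 0.0, 2.8, 1.0, 0.33, 2.69, 0.16, 0.0, 0.0, 2.8, 1.0, 0.46, 2.67, 0.16, 0.0, 0.0, 2.8, 1.0, 0.59, 2.65, 0.16, 0.0, 0.0, 2.8, 1.0, 0.72, 2.61, 0.16, 0.0, 0.0, 2.8, 1.0]
```

>>> {"method": "jog_arm", "body": {
  "deltas": [-0.5, 2.7, 0.16, 0, 0, 2.8, 1, -0.3, 2.7, 0.16, 0, 0, 2.8, 1, -0.2, 2.7, 0.16, 0, 0, 2.8, 1, -0.1, 2.7, 0.16, 0, 0, 2.8, 1, 0.1, 2.7, 0.16, 0, 0, 2.8, 1, 0.2, 2.7, 0.16, 0, 0, 2.8, 1, 0.3, 2.7, 0.16, 0, 0, 2.8, 1, 0.5, 2.7, 0.16, 0, 0, 2.8, 1, 0.6, 2.7, 0.16, 0, 0, 2.8, 1, 0.7, 2.6, 0.16, 0, 0, 2.8, 1, 0, 0, 0, 0, 0, 0, 1, 0, 0, 0, 0, 0, 0, 1]
}}

```text
clock: 14.0
tcp_pos: [0.535, -0.3721, 0.1908]
tool_rot: [-0.001, 0.994, -0.107, -0.001]
wrist_force: [-0.0, 0.6, 0.7]
opening: 0.0854
finger_force: 0.0
```

```bash
python3 - <<'E'
from h import *
w=optics.grab_frame("wrist");np.save("w6.npy",w,allow_pickle=True)
plan([.5345,-.372,.19],-102.5,1,1)
u,v=fproj(w,(.5345,-.372,.05)).round().astype(int); print(u,v)
u0,v0=max(0,u-60),max(0,v-45);print(u0,v0)
cv2.imwrite("pics/w6.png",cv2.resize(cv2.convertScaleAbs(w["img"][v0:v0+90,u0:u0+120,::-1],alpha=1.1),(720,540),interpolation=cv2.INTER_CUBIC))
E
```

```text
now 14.05 [ 0.5351 -0.3719  0.1911] yaw -102.3 F [ 1.2 -0.9 -0.4]
[-0.06, 0.03, 0.11, -0.1, 0.1, 0.2, 1.0]
251 171
191 126
```

View pics/w6.png

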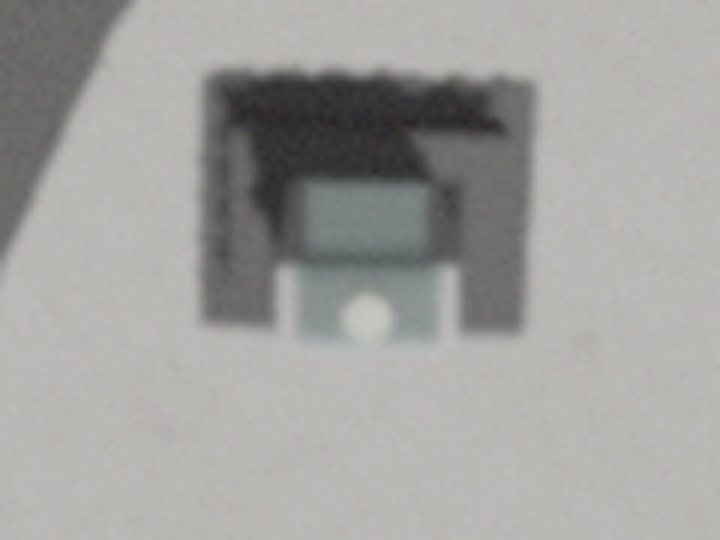

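The cell's top face spans (277,262)–(460,265) down to (278,342)–(460,346), with white frosted ends. The stand flange corners are (207,72), (537,82), (523,333) and (201,325).

```bash
python3 - <<'E'
from h import *
w=np.load("w6.npy",allow_pickle=True).item()
def q(name,pts,z):
    P=np.array([fat_z(w,((x+.5)/6+191-.5,(y+.5)/6+126-.5),z)[:2] for x,y in pts]);c=P.mean(0)
    print(name,"c",c.round(4),[(round(np.linalg.norm(P[i]-P[i-1])*1e3,1),round(np.degrees(np.arctan2(*(P[i]-P[i-1])[::-1])),1)) for i in range(len(P))])
q("cell",[(277,262),(460,265),(460,346),(278,342)],.08)
q("stand",[(207,72),(537,82),(523,333),(201,325)],.003)
plan([.5345,-.3735,.041],-103.5,8,1)
E
```

```text
cell c [ 0.5367 -0.3732] [(np.float64(13.8), np.float64(-12.4)), (np.float64(30.0), np.float64(-103.2)), (np.float64(14.0), np.float64(168.7)), (np.float64(30.3), np.float64(76.4))]
stand c [ 0.5359 -0.3729] [(np.float64(54.0), np.float64(-14.9)), (np.float64(67.3), np.float64(-104.0)), (np.float64(53.7), np.float64(166.0)), (np.float64(68.1), np.float64(76.3))]
now 14.05 [ 0.5351 -0.3719  0.1911] yaw -102.3 F [ 1.2 -0.9 -0.4]
[0.0, 0.02, 1.88, 0.0, 0.0, 0.1, 1.0, 0.0, 0.02, 1.88, 0.0, 0.0, 0.1, 1.0, 0.0, 0.02, 1.88, 0.0, 0.0, 0.1, 1.0, 0.0, 0.02, 1.88, 0.0, 0.0, 0.1, 1.0, 0.0, 0.02, 1.88, 0.0, 0.0, 0.1, 1.0, 0.0, 0.02, 1.88, 0.0, 0.0, 0.1, 1.0, 0.0, 0.02, 1.88, 0.0, 0.0, 0.1, 1.0, 0.0, 0.02, 1.88, 0.0, 0.0, 0.1, 1.0]
```

>>> {"method": "jog_arm", "body": {
  "deltas": [0.1, 0.1, 1, 0, 0, 1.3, 0.4, 0, 0, 2, 0, 0, 0, 0.4, 0, 0, 2.5, 0, 0, 0, 0.4, 0, 0, 2.5, 0, 0, 0, 0.4, 0, 0, 2.5, 0, 0, 0, 0.4, 0, 0, 2.5, 0, 0, 0, 0.4, 0, 0, 1.5, 0, 0, 0, 0.4, 0, 0, 0.4, 0, 0, 0, 0.4, 0, 0, 0, 0, 0, 0, 0.4, 0, 0, 0, 0, 0, 0, 0.4]
}}

```text
clock: 15.3
tcp_pos: [0.5367, -0.3744, 0.0435]
tool_rot: [0.0, 0.993, -0.119, 0.001]
wrist_force: [0.5, -0.2, 0.2]
opening: 0.0599
finger_force: 0.0
```

```bash
python3 - <<'E'
from h import *
plan([.536,-.373,.041],-103.7,1,.4)
w=optics.grab_frame("wrist")
cv2.imwrite("pics/w7.png",cv2.resize(cv2.convertScaleAbs(w["img"][110:300,130:380,::-1],alpha=1.3),(750,570),interpolation=cv2.INTER_CUBIC))
E
```

```text
now 15.3 [ 0.5367 -0.3744  0.0435] yaw -103.65 F [ 0.5 -0.2  0.2]
[-0.11, -0.12, 0.25, 0.0, -0.1, 0.1, 0.4]
```

View pics/w7.png

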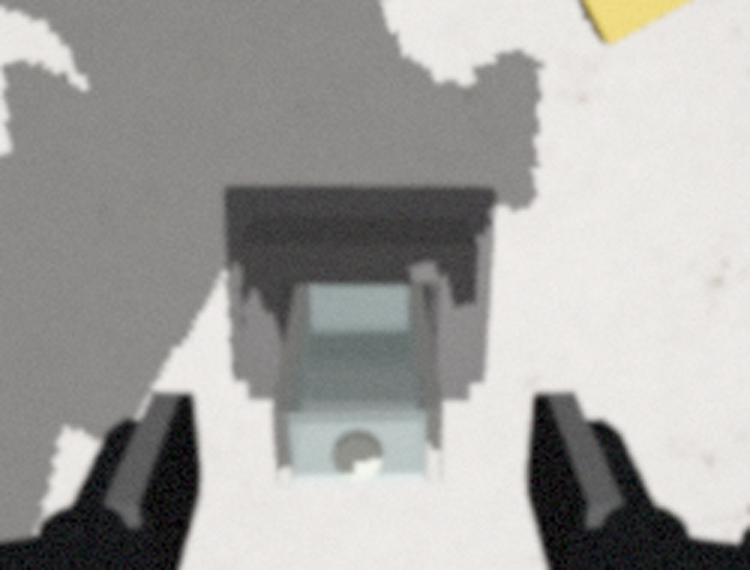

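The cell stands square between the open fingers, with its centre at x≈359 against the finger midpoint ≈365, so about 1 mm to correct before closing.

>>> {"method": "jog_arm", "body": {
  "deltas": [-0.1, -0.1, 0.2, 0, 0, 0, 0.4, 0, 0, 0, 0, 0, 0, 0.4, 0, 0, 0, 0, 0, 0, -1, 0, 0, 0, 0, 0, 0, -1, 0, 0, 0, 0, 0, 0, -1, 0, 0, 0, 0, 0, 0, -1, 0, 0, 0, 0, 0, 0, -1, 0, 0, 0, 0, 0, 0, -1],
  "newtons": 40
}}

```text
clock: 16.35
tcp_pos: [0.5356, -0.373, 0.0408]
tool_rot: [0.0, 0.993, -0.119, 0.0]
wrist_force: [-0.9, -0.2, 2.8]
opening: 0.0288
finger_force: 39.8
```

>>> {"method": "jog_arm", "body": {
  "deltas": [0, 0, -0.5, 0, 0, 0, -1, 0, 0, -1.5, 0, 0, 0, -1, 0, 0, -2.5, 0, 0, 0, -1, 0, 0, -2.5, 0, 0, 0, -1, 0, 0, -2.5, 0, 0, 0, -1, 0, 0, -2.5, 0, 0, 0, -1, 0, 0, -2, 0, 0, 0, -1, 0, 0, -1, 0, 0, 0, -1, 0, 0, 0, 0, 0, 0, -1]
}}

```text
clock: 17.48
tcp_pos: [0.5355, -0.3729, 0.1913]
tool_rot: [0.0, 0.993, -0.119, 0.001]
wrist_force: [-0.1, 0.8, -0.9]
opening: 0.0289
finger_force: 39.6
```

```bash
python3 - <<'E'
from h import *
plan([.496,-.064,.19],15.8,16,-1)
E
```

```text
now 17.475 [ 0.5355 -0.3729  0.1913] yaw -103.65 F [-0.1  0.8 -0.9]
[-0.7, -1.82, 0.01, 0.0, 0.0, -7.5, -1.0, -0.45, -1.89, 0.01, 0.0, 0.0, -7.5, -1.0, -0.2, -1.94, 0.01, 0.0, 0.0, -7.5, -1.0, 0.05, -1.95, 0.01, 0.0, 0.0, -7.5, -1.0, 0.3, -1.92, 0.01, 0.0, 0.0, -7.5, -1.0, 0.55, -1.87, 0.01, 0.0, 0.0, -7.5, -1.0, 0.79, -1.78, 0.01, 0.0, 0.0, -7.5, -1.0, 1.01, -1.66, 0.01, 0.0, 0.0, -7.5, -1.0, 1.22, -1.52, 0.01, 0.0, 0.0, -7.5, -1.0, 1.41, -1.35, 0.01, 0.0, 0.0, -7.5, -1.0, 1.57, -1.15, 0.01, 0.0, 0.0, -7.5, -1.0, 1.71, -0.94, 0.01, 0.0, 0.0, -7.5, -1.0, 1.81, -0.71, 0.01, 0.0, 0.0, -7.5, -1.0, 1.89, -0.47, 0.01, 0.0, 0.0, -7.5, -1.0, 1.93, -0.22, 0.01, 0.0, 0.0, -7.5, -1.0, 1.95, 0.04, 0.01, 0.0, 0.0, -7.5, -1.0]
```

>>> {"method": "jog_arm", "body": {
  "deltas": [-0.7, -1.8, 0, 0, 0, -7.5, -1, -0.45, -1.9, 0, 0, 0, -7.5, -1, -0.2, -1.95, 0, 0, 0, -7.5, -1, 0.05, -1.95, 0, 0, 0, -7.5, -1, 0.3, -1.9, 0, 0, 0, -7.5, -1, 0.55, -1.85, 0, 0, 0, -7.5, -1, 0.8, -1.8, 0, 0, 0, -7.5, -1, 1, -1.65, 0, 0, 0, -7.5, -1, 1.2, -1.5, 0, 0, 0, -7.5, -1, 1.4, -1.35, 0, 0, 0, -7.5, -1, 1.6, -1.15, 0, 0, 0, -7.5, -1, 1.7, -0.95, 0, 0, 0, -7.5, -1]
}}

```text
clock: 18.98
tcp_pos: [0.5042, -0.1406, 0.1894]
tool_rot: [-0.001, 0.785, 0.62, -0.001]
wrist_force: [0.1, -0.3, -0.5]
opening: 0.0286
finger_force: 39.6
```

>>> {"method": "jog_arm", "body": {
  "deltas": [1.8, -0.7, 0, 0, 0, -7.5, -1, 1.9, -0.5, 0, 0, 0, -7.5, -1, 1.9, -0.2, 0, 0, 0, -7.5, -1, 1.95, 0, 0, 0, 0, -7.5, -1, 0, 0, 0, 0, 0, 0, -1, 0, 0, 0, 0, 0, 0, -1, 0, 0, 0, 0, 0, 0, -1]
}}

```text
clock: 19.85
tcp_pos: [0.4941, -0.0653, 0.1903]
tool_rot: [-0.0, 0.6, 0.8, -0.0]
wrist_force: [-0.3, -0.7, -0.2]
opening: 0.0288
finger_force: 39.6
```

```bash
python3 - <<'E'
from h import *
plan([.496,-.064,.10],15.8,2,-1)
plan([.496,-.064,.0573],15.8,8,-1)
E
```

```text
now 19.85 [ 0.4941 -0.0653  0.1903] yaw 16.26 F [-0.3 -0.7 -0.2]
[0.04, 0.11, 4.51, 0.0, 0.0, 0.2, -1.0, 0.04, 0.11, 4.51, 0.0, 0.0, 0.2, -1.0]
now 19.85 [ 0.4941 -0.0653  0.1903] yaw 16.26 F [-0.3 -0.7 -0.2]
[0.01, 0.03, 1.66, 0.0, 0.0, 0.1, -1.0, 0.01, 0.03, 1.66, 0.0, 0.0, 0.1, -1.0, 0.01, 0.03, 1.66, 0.0, 0.0, 0.1, -1.0, 0.01, 0.03, 1.66, 0.0, 0.0, 0.1, -1.0, 0.01, 0.03, 1.66, 0.0, 0.0, 0.1, -1.0, 0.01, 0.03, 1.66, 0.0, 0.0, 0.1, -1.0, 0.01, 0.03, 1.66, 0.0, 0.0, 0.1, -1.0, 0.01, 0.03, 1.66, 0.0, 0.0, 0.1, -1.0]
```

>>> {"method": "jog_arm", "body": {
  "deltas": [0.1, 0.2, 0, 0, 0, 0.4, -1, 0, 0, 1, 0, 0, 0, -1, 0, 0, 2, 0, 0, 0, -1, 0, 0, 2.5, 0, 0, 0, -1, 0, 0, 2.5, 0, 0, 0, -1, 0, 0, 2.5, 0, 0, 0, -1, 0, 0, 2, 0, 0, 0, -1, 0, 0, 0.8, 0, 0, 0, -1, 0, 0, 0, 0, 0, 0, -1, 0, 0, 0, 0, 0, 0, -1]
}}

```text
clock: 21.1
tcp_pos: [0.4964, -0.0633, 0.0582]
tool_rot: [0.001, 0.602, 0.798, 0.0]
wrist_force: [0.0, -0.7, -0.1]
opening: 0.0288
finger_force: 39.6
```

```bash
python3 - <<'E'
from h import *
plan([.496,-.064,.0573],15.8,1,-1)
w=optics.grab_frame("wrist");f=optics.grab_frame("scene");np.save("w8.npy",w,allow_pickle=True)
a=cv2.resize(cv2.convertScaleAbs(w["img"][60:300,130:380,::-1],alpha=1.3),(500,480),interpolation=cv2.INTER_CUBIC)
b=cv2.resize(f["img"][140:270,220:300,::-1],(295,480),interpolation=cv2.INTER_CUBIC)
cv2.imwrite("pics/w8.png",np.hstack([a,b]))
E
```

```text
now 21.1 [ 0.4964 -0.0633  0.0582] yaw 15.95 F [ 0.  -0.7 -0.1]
[-0.06, -0.06, 0.09, 0.1, 0.0, 0.2, -1.0]
```

View pics/w8.png

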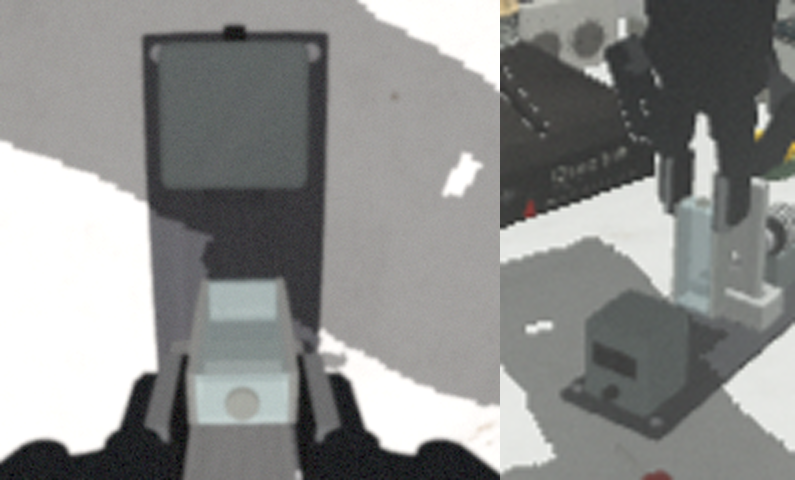

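The cell is held square in front of the sensor (sensor top spans x 160–308 at y≈185), with the plate standing behind it. I'll check the lateral alignment numerically.

```bash
python3 - <<'E'
from h import *
w=np.load("w8.npy",allow_pickle=True).item()
p=np.array(status.get_obs()["tcp_pos"]);a=np.radians(15.8)
def t(x,y,z):
    m=fat_z(w,(x/2+129.75,y/2+59.75),z)[:2]-p[:2]
    return (np.array([m@[-np.sin(a),np.cos(a)],m@[np.cos(a),np.sin(a)]])*1e3).round(1)
print("sensor top near",t(163,188,.058),t(307,188,.058),"far",t(160,41,.058),t(308,41,.058))
print("base far",t(143,36,.006),t(328,36,.006),"mid",t(157,300,.006),t(321,300,.006))
print("cell foot",t(203,280,.027),t(288,280,.027),"top",t(190,422,.097),t(296,422,.097))
E
```

```text
sensor top near [ 48.3 -23.4] [48.4 19.4] far [ 91.7 -23.4] [91.7 18.7]
base far [ 96.1 -36.8] [96.1 31.9] mid [ -9.3 -34.6] [-9.1 32.8]
cell foot [  7.5 -14. ] [ 7.6 17.1] top [ -7.1 -13.8] [-7.  14.7]
```

>>> {"method": "jog_arm", "body": {
  "deltas": [0, -0.15, 0.1, 0, 0, 0, -1, 0, 0, 0, 0, 0, 0, -1, 0, 0, 0, 0, 0, 0, -1, 0, 0, 0, 0, 0, 0, -1]
}}

```text
clock: 21.7
tcp_pos: [0.4943, -0.0636, 0.0565]
tool_rot: [0.0, 0.602, 0.798, 0.0]
wrist_force: [0.6, 0.3, -1.0]
opening: 0.0287
finger_force: 39.6
```

```bash
python3 - <<'E'
from rig import status, sign_off
s=status.get_obs();print(s["tcp_pos"],s["qd"].round(4),s["finger_force"])
print(sign_off())
E
```

```text
[ 0.49431932 -0.0635643   0.05653074] [ 0.001   0.0014 -0.002  -0.0013  0.0003 -0.0007] 39.59886431694031
the job is handed in; nothing more can be done
None
```

Handed in at about 21.7 s of the 61 s allowed: the aperture plate stands in the gauge's slot, let go, and the cell is held upright by its frosted sides on the beam between plate and sensor. My last measurements were within tolerance, but the judge's verdict was not shown.

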